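# Switch on the glue warmer and turn it up one click

## Task

Switch the glue warmer on by pressing its rocker switch, and roll its thermostat wheel up (its top towards the can) by one click from where it stands now, so that it rests in the next detent. Work with the fingertips only: nothing is to be picked up, and the warmer, its lid and the things around it stay where they are. Finish clear of everything.

Things in the scene. Friction and masses are not known exactly. Their poses are not given: they have to be found in the camera images.
- warmer: Electric glue warmer, loose, 2.5 to 3.3 kg, on rubber feet: white housing 260 x 200 mm, 62 mm high; low control ledge in front, round collar (160 mm across, to 102 mm) with lidded can behind. Origin on the table, 148 mm behind the front edge, midway across; x points from front to rear, z up. Collar axis at x = 22, y = 0 mm. Lid knob's top: 144 mm
- wheel_top (a point): Top of the thermostat wheel's rim, midway across it, 74 mm above the table; fixed to the warmer, axes as warmer. Black knurled edge wheel, 60 mm diameter, 18 mm wide, axle level along the warmer's y; its top 12 mm stands out of the ledge between two grey cheeks (10 x 60 mm, along x, tops 6 mm lower than the wheel's). The collar is 60 mm away
- dial_mark (a point): Middle of the third narrowest white bar on the wheel's rim, 30 mm from the axle; turns with the wheel and is on top when dial is 1.047. Bars get wider from setting to setting; the one in use is on top, at the index lines on the cheeks
- dial (a joint): Wheel angle in rad; grows (up) as the rim's top moves along the warmer's +x, towards the can. Detents every 0.5236, from 0 to 2.618; let go, it pulls into the nearest. At the start it rests at 0.524 or 1.047. A click is 15.7 mm at the rim and takes up to 1.5 N: press on the top with a fingertip (some 4 to 12 N) and draw it level
- switch_edge (a point): Middle of the standing half of the black rocker switch, 11 mm from its pivot, moving with it. Rocker on the ledge beside the wheel, 28 mm long (along the warmer's x), 24 mm wide: two 14 mm flats meeting at the pivot, 64.5 mm above the table; bezel 64 mm high. While off the front half stands up, its end 5.5 mm above the pivot, the rear half lies level
- rocker (a joint): Rocker switch in rad: 0 off, 0.4 on (front half pressed down level). It snaps over past the middle and stays; pressing down at switch_edge takes about 4 N and some 4.5 mm of travel
- lid: The steel lid that lies loose on the can, 142 mm across, with a black knob (26 mm across, 31 mm high) on top; origin at the underside of its rim. To be left alone
- stupa: A small white stupa-shaped ornament with gilt bands, 72 mm across and 118 mm high, standing beside the warmer; origin at the centre of its foot. To be left alone
- jar: A closed amber glass jar, 60 mm across and 75 mm high, standing beside the warmer; origin at the centre of its foot. To be left alone
- brush: A flat paint brush with wooden handle and metal ferrule, 214 mm long, 20 mm wide, 12 mm high, lying on the table between the warmer and the robot; origin under its middle, its x along the handle towards the bristles. To be left alone

How it is judged:
At the end, for the whole second after the job is handed in: The rocker is on (above 0.33 rad); the wheel rests, within 0.13 rad, in the detent one click (0.524 rad) above the one in which it started; the warmer stands within 8 mm of where it was, with its lid in place (value of joint rocker above 0.33 rad and (value of joint dial between 0.917 and 1.177 rad or value of joint dial between 1.441 and 1.701 rad) and distance of dial_mark from where it was at the start of the episode between 0.01 and 0.022 m and velocity of joint dial between -0.1 and 0.1 rad/s and distance of warmer from where it was at the start of the episode below 0.008 m and horizontal distance between lid and warmer between 0.016 and 0.028 m); the robot touches nothing.
It fails at once if the warmer is shoved by more than 8 mm or lifted (distance of warmer from where it was at the start of the episode above 0.008 m or angle between warmer's own z axis and vertical above 0.05 rad).
It fails at once if the warmer is pressed with the arm or the gripper's body instead of the fingers (contact force between the arm and warmer above 3 N).
It fails at once if the lid is lifted or shifted (z of lid in the frame of warmer above 0.12 m or horizontal distance between lid and warmer below 0.014 m or horizontal distance between lid and warmer above 0.03 m).
It fails at once if the stupa, the jar or the brush is picked up, tipped or shifted by more than 15 mm (distance of any of stupa, jar, brush from where it was at the start of the episode above 0.015 m).
It also fails if it takes over 38 s, if anything falls off the work surface, if the arm or the gripper's body presses on something with over 40 N, if the wrist force passes 120 N, or if a joint passes its speed limit or range.

## Robot

A 6-joint arm with a two-finger parallel gripper is mounted at the origin on the work surface. World frame = base frame: x ahead of the robot, y to its left, z up, the work surface at z = 0. Lengths are in m, angles in rad, forces in N, time in s.
With the tool pointing down it reaches from about 0.3 to 0.875 m from the base axis. Payload 4.2 kg.
Tool frame: the origin (TCP) lies between the finger pads; the fingertips stand 19 mm ahead of it and the grasp point (between the pads) is the TCP (ctrl.finger_overhang is the distance from the TCP to the fingertips, in m); x points along the fingers, y is the direction in which the jaws open and shut, and the axes are right-handed (so a half turn about x gives the same grasp; the last joint's range is limited). The gripper opens to 85 mm and grips with 20 to 120 N. Pads are 22 mm wide; open, the fingers measure 114 mm over their backs; the gripper's body (76 mm by 85 mm) begins 54 mm behind the grasp point. The pads swing forward as they close: fully open they stand 13 mm farther back than shut.
Start: joints at [1.22, 0.32, 1.565, -0, 1.257, -0.02], TCP at [0.187, 0.544, 0.25] pointing down, gripper open.
Joint ranges: [-3.11, 3.11], [-0.84, 2.01], [0.21, 2.61], [-1.34, 4.49], [0.05, 2.63], [-2.56, 2.56]. Speed limits (rad/s): [2.57, 2.57, 3.14, 3.14, 3.14, 3.14].

## Interface

Orientations are given as a 3x3 rotation matrix whose columns are the frame's x, y, z axes.
In Python, from plant import ctrl gives the robot as it stands. The module is installed in compiled form; this text tells all that it offers.
- The arm moves only by the tool carry_out, never from a script. Its argument "steps" is one flat list of numbers, 4 for each row, row after row: the shift along the tool's x, y, z in cm, then the turn about the tool's x in rad. In form: [x, y, z, roll, x, y, z, roll, ...]. A call has 1 to 12 rows; each row is the pose to reach, as a shift and turn from the pose commanded when the call began, along the tool's axes at that moment; what a row does not reach only later rows make up. A row lasts 1/8 s, in which the tool goes at most 62.5 mm and 10.7 degrees, less where a joint would pass 70% of its speed; a pose out of reach is approached as far as the arm can. A call with a gripper value outside its range is refused whole. "jaw" is the closure in counts, from 0 (fully open) to 255 (shut), set as the call begins (left out, the last holds). The fingers move at their own pace and stop on an object; "newtons" is the grip in N (left out, the last holds). Time passes only in rows, so rows that repeat a pose let the fingers close. It gives the time, the measured TCP pose, the force and the opening at its end, in the units of the state.
- ctrl.state(): the state, without advancing time (a new reading comes with each control period).
- ctrl.capture(name): name is "side" or "top"; returns a dict with "image" (420x560x3 uint8, red, green, blue), "camera_matrix" (3x3 intrinsics, pixels), "R" (3x3) and "t" (3): a world point X has camera coordinates R X + t. Camera axes: x right, y down, z forward; pixel columns grow to the right and rows downward; lengths in m; the calibration is good to about 2 mm. A picture is of the moment at which its call begins. There is no depth.
- ctrl.close_job(): hands the job in, once; it reports no verdict.
The state is a dict: "t": time; "q": joint angles; "qvel": joint speeds; "tau": joint torques, N m; "tcp_pos": TCP position; "orientation": TCP orientation; "contact_force": force on the tool from outside, world axes, zero at the start; "ft_torque": the same for the moment, N m; "gripper_width": opening from 0.0 (shut) to 1.0 (fully open).
Only numpy, scipy, OpenCV 4.12 (cv2) and the standard library are available. Lean on these libraries where they do the work, as an engineer would, in place of code of your own. Each camera call takes 0.05 s, during which the arm holds its last target.

## Working session

There is one attempt and no reset: what is moved stays moved. The work goes in short steps, Python scripts to look and compute and a tool call to move; the robot and the scene stay as the last step left them, time stands still between calls to the robot, and variables do not carry over. Pictures are saved under pics/ and viewed, and the job is handed in when it is done.

Besides the shell and the picture viewer there is one more tool, called after "Request:" by a JSON object that holds its "name" and its "arguments", one argument or row to a line. carry_out: Moves the arm, as the interface text tells. Its arguments: {"type":"object","properties":{"steps":{"type":"array","items":{"type":"number"}},"jaw":{"type":"number"},"newtons":{"type":"number"}},"required":["steps"]}

```bash
mkdir -p pics
cat > h.py <<'E'
import numpy as np, cv2
from plant import ctrl
def cap(n,f):
    c=ctrl.capture(n); cv2.imwrite('pics/'+f+'.png',c['image'][:,:,::-1]); 
    np.savez('pics/'+f+'.npz',**{k:np.array(v) for k,v in c.items()}); return c
def ray(c,u,v,z):
    K,R,t=[np.array(c[k]) for k in('camera_matrix','R','t')]
    o=-R.T@t; d=R.T@np.linalg.solve(K,[u,v,1]); return o+d*(z-o[2])/d[2]
def proj(c,X):
    p=np.array(c['camera_matrix'])@(np.array(c['R'])@np.array(X)+np.array(c['t'])); return p[:2]/p[2]
E
python3 - <<'E'
from h import *
for n in('side','top'):
    c=cap(n,n+'0'); print(n,c['camera_matrix'].round(1).tolist(),(-c['R'].T@c['t']).round(3), c['R'].round(2).tolist())
s=ctrl.state(); print(s['t'],s['tcp_pos'],s['orientation'],s['contact_force'],s['gripper_width'],ctrl.finger_overhang)
E
```

```text
side [[520.9, 0.0, 280.9], [0.0, 520.9, 205.5], [0.0, 0.0, 1.0]] [ 0.395 -0.733  1.004] [[0.98, -0.2, -0.0], [-0.15, -0.73, -0.67], [0.13, 0.65, -0.75]]
top [[436.4, 0.0, 291.4], [0.0, 436.4, 200.9], [0.0, 0.0, 1.0]] [0.415 0.085 1.187] [[-0.02, -1.0, -0.01], [-0.99, 0.02, -0.15], [0.15, 0.01, -0.99]]
0.1 [0.18659624 0.54345293 0.24955751] [[-5.64945876e-04  3.24764532e-01  9.45794734e-01]
 [-1.53542658e-03  9.45793489e-01 -3.24765022e-01]
 [-9.99998662e-01 -1.63567304e-03 -3.56700345e-05]] [ 0.27378787  0.48778667 -0.30237171] 1.0009052673265093 0.019
```

View pics/side0.png

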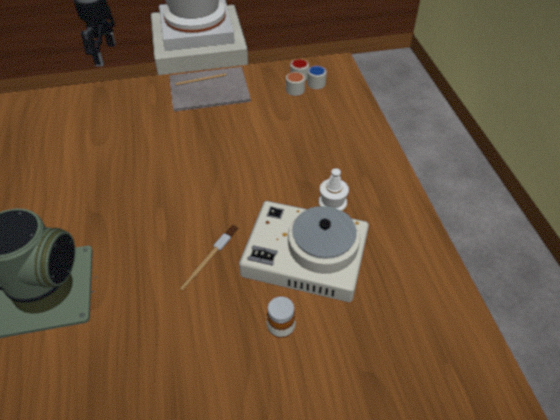

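View pics/top0.png

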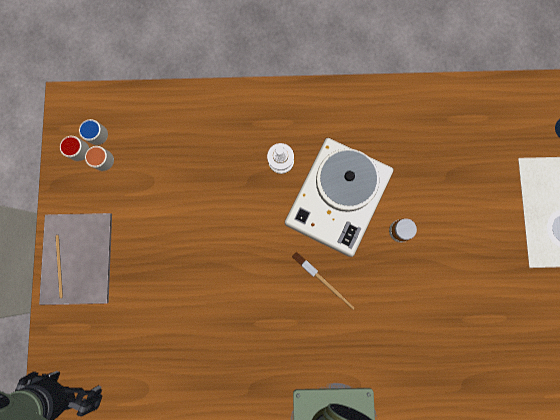

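The top view has the switch near (302,215), the wheel near (349,235), the lid knob at (349,176), the stupa at (280,157) and the jar at (404,230). In the side view the switch is near (275,212) and the wheel near (263,255). I'll zoom in on both.

Run:
```python
import cv2,numpy as np
a=cv2.imread('pics/top0.png')[130:265,275:410]; cv2.imwrite('pics/topz.png',cv2.resize(a,None,fx=4.4,fy=4.4,interpolation=cv2.INTER_CUBIC))
a=cv2.imread('pics/side0.png')[195:305,235:375]; cv2.imwrite('pics/sidez.png',cv2.resize(a,None,fx=5,fy=5,interpolation=cv2.INTER_CUBIC))
a=cv2.imread('pics/top0.png')[200:255,290:365]; cv2.imwrite('pics/topzz.png',cv2.resize(a,None,fx=10,fy=10,interpolation=cv2.INTER_CUBIC))
```

```text
(no output)
```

View pics/topzz.png

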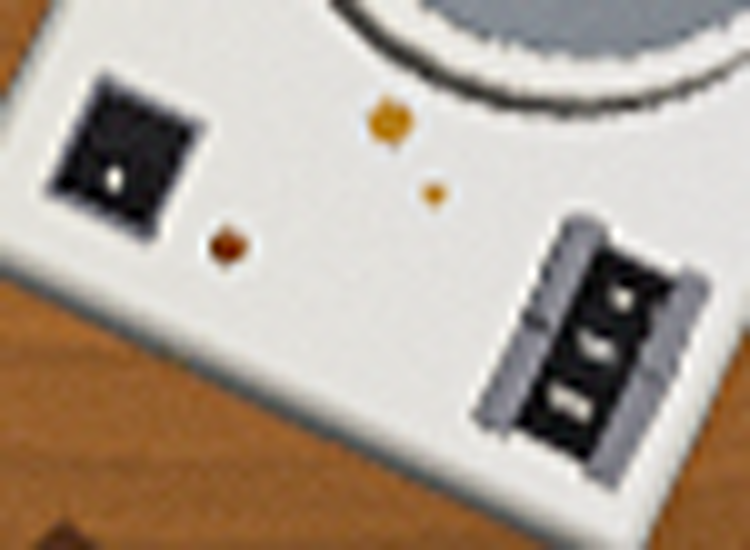

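View pics/sidez.png

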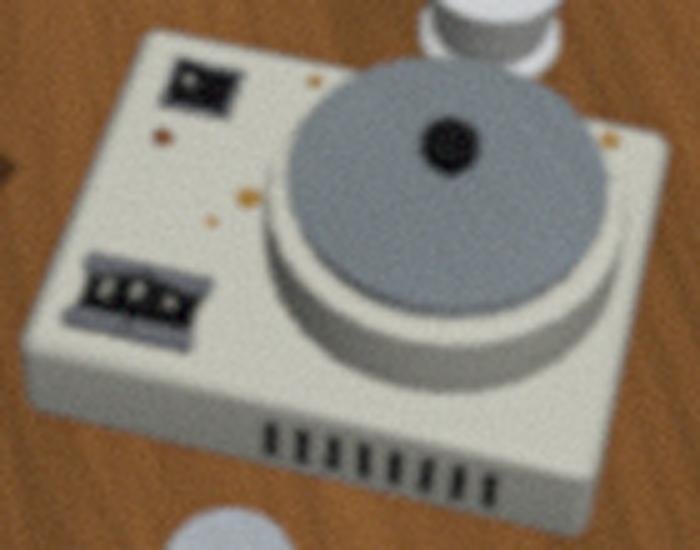

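View pics/topz.png

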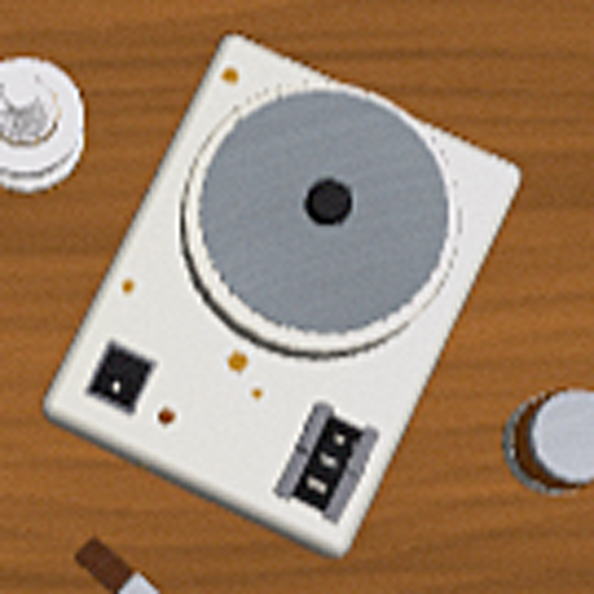

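```bash
cat > m.py <<'E'
from h import *
def load(f): return np.load('pics/'+f+'.npz')
T=load('top0');S=load('side0')
def blobs(c,roi,lo,hi,mn):
    im=c['image'].astype(int);x0,x1,y0,y1=roi;a=im[y0:y1,x0:x1]
    g=a.mean(2);sat=a.max(2)-a.min(2)
    m=((g>lo)&(g<hi)&(sat<40)).astype(np.uint8)
    n,l,st,ce=cv2.connectedComponentsWithStats(m)
    return [(st[i,4],ce[i]+[x0,y0],(np.argwhere(l==i)[:,::-1]+[x0,y0]).astype(np.float32)) for i in range(1,n) if st[i,4]>=mn]
if __name__=='__main__':
    for nm,c,rois in(('top',T,dict(knob=(335,365,165,190,0,70),sw=(290,312,205,226,0,150),wh=(332,364,218,251,0,175))),
                  ('side',S,dict(knob=(315,337,215,235,0,70),sw=(264,287,204,220,0,140),wh=(244,280,243,268,0,165)))):
        for k,r in rois.items():
            for n,ce,p in blobs(c,r[:4],r[4],r[5],8):
                rc=cv2.minAreaRect(p); z=dict(knob=.144,sw=.064,wh=.068)[k]
                print(nm,k,n,ce.round(1),np.round(rc[0],1),np.round(rc[1],1),round(rc[2],1),ray(c,*rc[0],z).round(4),ray(c,*ce,z).round(4))
                if nm=='top': print([ray(c,*q,z).round(4)[:2].tolist() for q in cv2.boxPoints(rc)])
E
python3 m.py
```

```text
top knob 78 [349.4 175.4] [349.  175.5] [ 9. 10.] 90.0 [ 0.6318 -0.0479  0.144 ] [ 0.6321 -0.0488  0.144 ]
[[0.6433, -0.0362], [0.6427, -0.0605], [0.6204, -0.0596], [0.6209, -0.0353]]
top sw 148 [302.  215.4] [302.  215.5] [12.1 12.5] 26.6 [0.5457 0.0677 0.064 ] [0.5459 0.0677 0.064 ]
[[0.5386, 0.089], [0.5675, 0.0739], [0.5528, 0.0462], [0.524, 0.0615]]
top wh 356 [348.8 234.8] [348.9 234.7] [16.5 22.8] 26.6 [ 0.4931 -0.0511  0.068 ] [ 0.493  -0.0508  0.068 ]
[[0.4772, -0.0185], [0.529, -0.0466], [0.5091, -0.0837], [0.4576, -0.0555]]
top wh 22 [335.7 248.3] [336.3 248.5] [9.8 2.2] 21.8 [ 0.4586 -0.0176  0.068 ] [ 0.4592 -0.0161  0.068 ]
[[0.4609, -0.0049], [0.4661, -0.0072], [0.4564, -0.0302], [0.4512, -0.0279]]
side knob 97 [324.6 223.9] [324.8 223.8] [10.6  9.9] 45.0 [ 0.6315 -0.054   0.144 ] [ 0.631  -0.0542  0.144 ]
side sw 154 [274.8 212.3] [274.8 212.3] [14.8 10.9] 14.0 [0.5459 0.0681 0.064 ] [0.5459 0.0683 0.064 ]
side wh 21 [245.5 247.5] [245.3 247.7] [ 1.9 10.8] 21.8 [ 0.4598 -0.0248  0.068 ] [ 0.4604 -0.0242  0.068 ]
side wh 444 [262.2 255. ] [262.  254.9] [28.3 16.8] 13.0 [ 0.4929 -0.0522  0.068 ] [ 0.4932 -0.0524  0.068 ]
side wh 24 [248.2 266.3] [249.5 266. ] [11.  2.] 0.0 [ 0.4608 -0.0759  0.068 ] [ 0.458  -0.0762  0.068 ]
```

Run:
```python
from m import *
a=T['image'].astype(int); m=((a.min(2)>150)).astype(np.uint8)
n,l,st,ce=cv2.connectedComponentsWithStats(m); i=l[200,310]; print(st[i])
cs,_=cv2.findContours((l==i).astype(np.uint8),cv2.RETR_EXTERNAL,cv2.CHAIN_APPROX_NONE)
p=max(cs,key=len)[:,0].astype(float); W=np.array([ray(T,u,v,.062)[:2] for u,v in p])
r=cv2.minAreaRect((W*1000).astype(np.float32)); print(r, cv2.boxPoints(r))
# front edge & left edge fits
b=cv2.boxPoints(r)/1000
for k in range(4):
    A,B=b[k],b[(k+1)%4]; L=np.linalg.norm(B-A); d=(B-A)/L; nn=np.array([-d[1],d[0]])
    s=(W-A)@d; e=(W-A)@nn; q=W[(abs(e)<.006)&(s>.03)&(s<L-.03)]
    f=cv2.fitLine(q.astype(np.float32),cv2.DIST_HUBER,0,.01,.01).ravel(); print(len(q),L,np.degrees(np.arctan2(f[1],f[0])),f[2:])
```

```text
[ 285  138  108  118 4163]
((598.3722534179688, -31.637115478515625), (195.90504455566406, 257.418212890625), 62.55095291137695) [[ 439.00092    -59.232555 ]
 [ 667.4393    -177.89195  ]
 [ 757.7436      -4.0416756]
 [ 529.30524    114.61772  ]]
68 0.25741822 -27.482584 [ 0.5525964  -0.11692407]
47 0.19590506 62.587833 [ 0.710051   -0.08982556]
67 0.25741822 -27.10256 [0.6511455  0.04992439]
48 0.19590503 62.587452 [0.4874053  0.03107001]
```

```bash
cat > g.py <<'E'
from h import *
X=np.array([.889,-.459,0]);Y=np.array([.459,.889,0])
P=np.array([.546,.068,0]);Wc=np.array([.493,-.0515,0])
def to(target):
    s=ctrl.state(); R=np.array(s['orientation']); print('t',s['t'],'tcp',np.round(s['tcp_pos'],4),'F',np.round(s['contact_force'],2),'g',s['gripper_width'])
    print('shift cm',(R.T@(np.array(target)-s['tcp_pos'])*100).round(2)); z=R[:,2]; print('yaw z',np.degrees(np.arctan2(z[1],z[0])))
    d=s['tcp_pos']-P; print('rel switch',(d@X).round(4),(d@Y).round(4)); d=s['tcp_pos']-Wc; print('rel wheel',(d@X).round(4),(d@Y).round(4))
E
python3 - <<'E'
from g import *
to(P-.014*X+[0,0,.14])
E
```

```text
t 0.1 tcp [0.1866 0.5435 0.2496] F [ 0.27  0.49 -0.3 ] g 1.0009052673265093
shift cm [ 11.01 -33.07  48.05]
yaw z -18.951339518664785
rel switch -0.5377 0.2577
rel wheel -0.5455 0.3883
```

Request:
{"name": "carry_out", "arguments": {
  "steps": [11,-33,48,0.146,11,-33,48,0.146,11,-33,48,0.146,11,-33,48,0.146,11,-33,48,0.146,11,-33,48,0.146,11,-33,48,0.146,11,-33,48,0.146,11,-33,48,0.146,11,-33,48,0.146,11,-33,48,0.146,11,-33,48,0.146],
  "jaw": 255
}}

```text
t: 1.6
tcp_pos: [0.5329, 0.0763, 0.1401]
orientation: [[-0.001, 0.459, 0.888], [0.0, 0.888, -0.459], [-1.0, -0.0, -0.001]]
contact_force: [-0.1, 1.1, -0.4]
gripper_width: 0.002
```

Run:
```python
from g import *
to(P-.014*X+[0,0,.098])
c=cap('side','s1');a=c['image'][:,:,::-1][150:300,200:380];cv2.imwrite('pics/s1z.png',cv2.resize(a,None,fx=4,fy=4,interpolation=2))
c=cap('top','t1');a=c['image'][:,:,::-1][150:300,230:410];cv2.imwrite('pics/t1z.png',cv2.resize(a,None,fx=4,fy=4,interpolation=2))
```

```text
t 1.6 tcp [0.5329 0.0763 0.1401] F [-0.07  1.07 -0.41] g 0.0021767323023468726
shift cm [ 4.21 -0.13  0.15]
yaw z -27.317017857517104
rel switch -0.0155 0.0014
rel wheel -0.0232 0.1319
```

View pics/s1z.png

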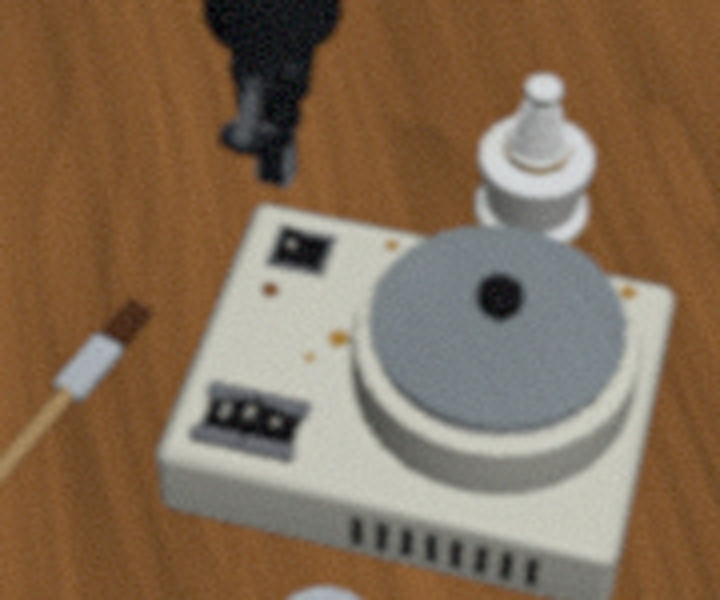

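View pics/t1z.png

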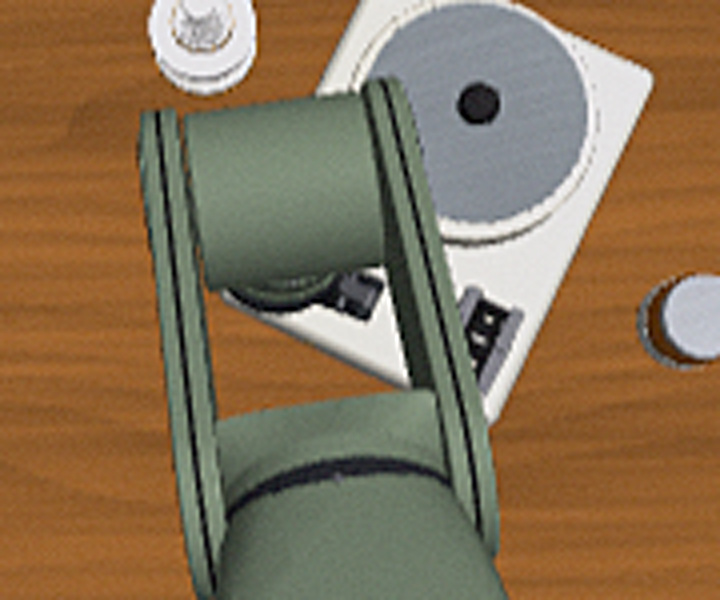

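The side view shows both fingers above the switch, the near tip at about (275,180) in the zoom. The top view is blocked by the arm. I'll check where the tip should project.

Run:
```python
from g import *
c=np.load('pics/s1.npz'); s=ctrl.state(); R=np.array(s['orientation']);p=np.array(s['tcp_pos'])
a=cv2.resize(cv2.imread('pics/s1.png')[150:240,220:310],None,fx=6.5,fy=6.5,interpolation=2)
for d in ([.019,0,0],[.019,.0145,.011],[.019,.0145,-.011],[.019,-.0145,.011],[.019,-.0145,-.011],[0,0,0]):
    q=(proj(c,p+R@d)-[220,150])*6.5; print(q); cv2.circle(a,tuple(int(v) for v in q),3,(0,0,255) if d[1] or d[0]==0 else (0,255,0),-1)
cv2.imwrite('pics/chk.png',a)
```

```text
[313.8228617  286.74246724]
[354.71741075 264.1130463 ]
[295.82824943 252.30209455]
[332.15673243 321.83215582]
[272.42803735 309.64872069]
[312.75453075 249.93769105]
```

View pics/chk.png

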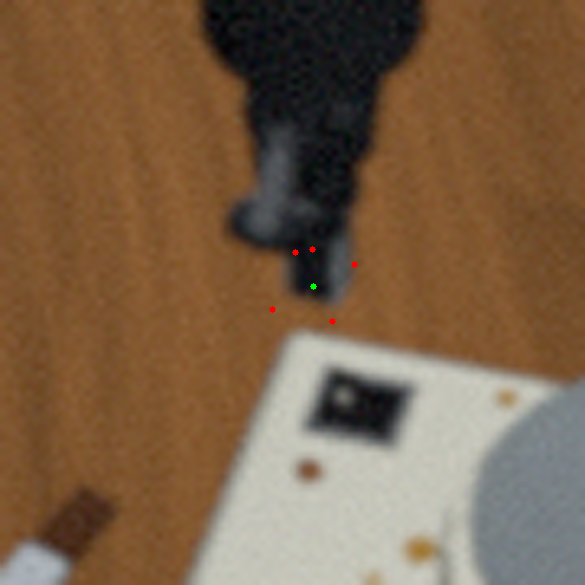

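Request:
{"name": "carry_out", "arguments": {
  "steps": [2,-0.1,0.1,0,4,-0.1,0.1,0,4.8,-0.1,0.1,0,4.8,-0.1,0.1,0]
}}

```text
t: 2.2
tcp_pos: [0.5336, 0.0751, 0.0923]
orientation: [[-0.001, 0.458, 0.889], [0.0, 0.889, -0.458], [-1.0, -0.0, -0.001]]
contact_force: [-0.0, -0.0, 0.6]
gripper_width: 0.001
```

Run:
```python
from g import *
to(P-.014*X+[0,0,.084])
```

```text
t 2.2 tcp [0.5336 0.0751 0.0923] F [-0.03 -0.01  0.61] g 0.0009667684245543593
shift cm [ 0.83 -0.06  0.03]
yaw z -27.2573354608905
rel switch -0.0143 0.0006
rel wheel -0.022 0.1312
```

Request:
{"name": "carry_out", "arguments": {
  "steps": [0.2,0,0,0,0.4,0,0,0,0.5,0,0,0,0.6,0,0,0,0.6,0,0,0]
}}

```text
t: 2.82
tcp_pos: [0.534, 0.0743, 0.0862]
orientation: [[0.0, 0.459, 0.889], [-0.0, 0.889, -0.459], [-1.0, -0.0, 0.0]]
contact_force: [-0.6, -0.2, 0.9]
gripper_width: 0.004
```

Request:
{"name": "carry_out", "arguments": {
  "steps": [0.1,0,0,0,0.2,0,0,0,0.2,0,0,0]
}}

```text
t: 3.2
tcp_pos: [0.5339, 0.0744, 0.0841]
orientation: [[-0.0, 0.459, 0.888], [-0.0, 0.888, -0.459], [-1.0, -0.0, -0.0]]
contact_force: [0.6, -0.8, 0.3]
gripper_width: -0.001
```

Request:
{"name": "carry_out", "arguments": {
  "steps": [0.1,0,0,0,0.1,0,0,0]
}}

```text
t: 3.45
tcp_pos: [0.5341, 0.0745, 0.0835]
orientation: [[0.0, 0.459, 0.888], [0.0, 0.888, -0.459], [-1.0, 0.0, 0.0]]
contact_force: [-0.9, -0.9, 2.7]
gripper_width: -0.0
```

Run:
```python
from g import *
to(P-.014*X+[0,0,.084])
c=cap('side','s2');a=c['image'][:,:,::-1][170:270,220:340];cv2.imwrite('pics/s2z.png',cv2.resize(a,None,fx=6,fy=6,interpolation=2))
```

```text
t 3.45 tcp [0.5341 0.0745 0.0835] F [-0.91 -0.95  2.68] g -0.00019116017303125074
shift cm [-0.05 -0.03 -0.04]
yaw z -27.317363907714007
rel switch -0.0136 0.0003
rel wheel -0.0213 0.1308
```

View pics/s2z.png

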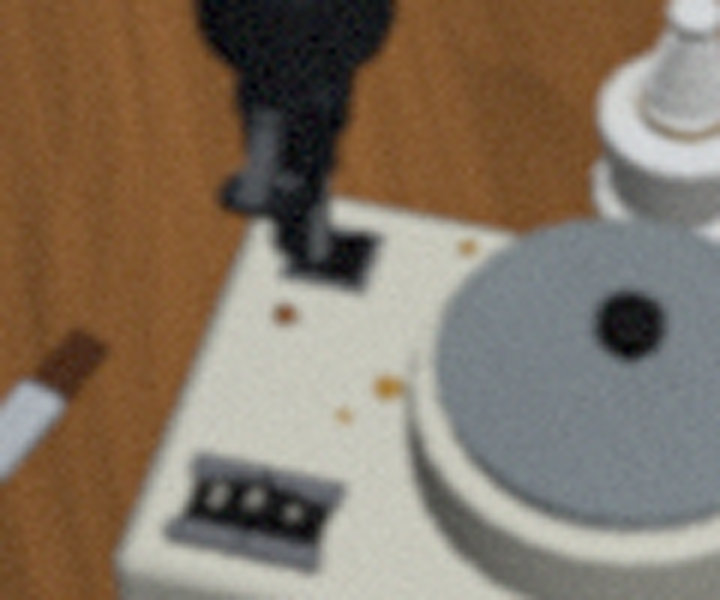

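The tip is down on the switch near (310,255) in the zoom, meeting a level surface at about 64.5 mm. I'll press a little more, then lift and look.

Request:
{"name": "carry_out", "arguments": {
  "steps": [0.1,0,0,0,0.1,0,0,0]
}}

```text
t: 3.75
tcp_pos: [0.5341, 0.0745, 0.0834]
orientation: [[0.001, 0.459, 0.888], [0.0, 0.888, -0.459], [-1.0, 0.0, 0.001]]
contact_force: [-2.4, -0.9, 9.9]
gripper_width: 0.002
```

Request:
{"name": "carry_out", "arguments": {
  "steps": [-3,0,0,0,-6,0,0,0,-6,0,0,0]
}}

```text
t: 4.12
tcp_pos: [0.5354, 0.0747, 0.1443]
orientation: [[0.005, 0.459, 0.888], [0.001, 0.888, -0.459], [-1.0, 0.003, 0.004]]
contact_force: [0.7, -0.8, -0.4]
gripper_width: -0.0
```

Run:
```python
from g import *
to(Wc-.008*X+[0,0,.103])
c=cap('side','s3');a=c['image'][:,:,::-1][190:290,230:350];cv2.imwrite('pics/s3z.png',cv2.resize(a,None,fx=6,fy=6,interpolation=2))
```

```text
t 4.125 tcp [0.5354 0.0747 0.1443] F [ 0.69 -0.78 -0.42] g -4.741606079095146e-05
shift cm [  4.09 -13.17   1.2 ]
yaw z -27.31834006904629
rel switch -0.0125 0.0011
rel wheel -0.0202 0.1317
```

View pics/s3z.png

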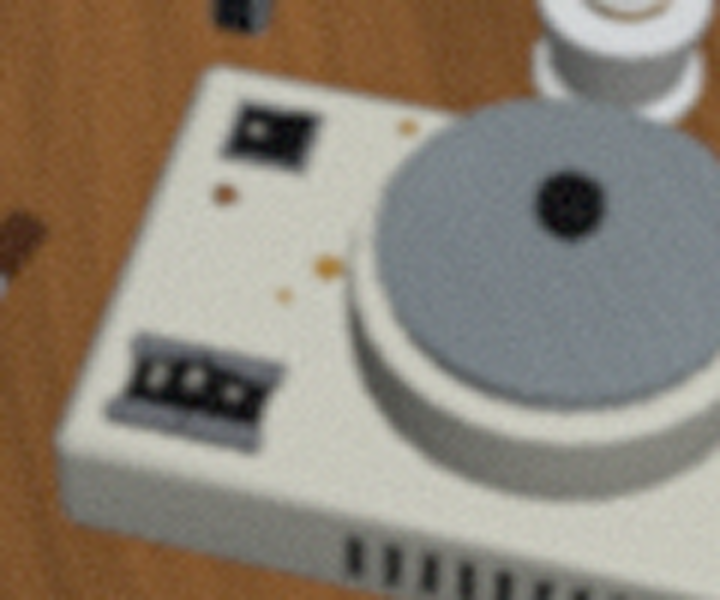

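Run:
```python
import cv2,numpy as np
f=lambda n:cv2.resize(cv2.imread('pics/'+n+'.png')[200:224,260:290],None,fx=13,fy=13,interpolation=2)
cv2.imwrite('pics/cmp.png',np.hstack([f('side0'),f('s3')]))
a=cv2.imread('pics/side0.png').astype(int);b=cv2.imread('pics/s3.png').astype(int)
d=abs(a-b).max(2); print('warmer region diffs>40:',[(x+240,y+200,d[y+200,x+240]) for y,x in np.argwhere(d[200:300,240:375]>45)])
```

```text
warmer region diffs>40: []
```

View pics/cmp.png

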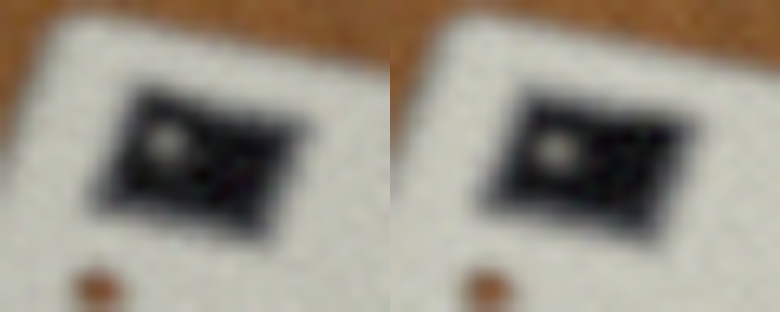

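The rocker looks different: the front dot sits lower (about 0.5 px) and the rear edge is up, so it is on. No part of the warmer has moved. Next is the wheel.

Request:
{"name": "carry_out", "arguments": {
  "steps": [0,-6,0.5,0,0,-12,1.2,0,2,-13.2,1.2,0,4,-13.2,1.2,0,4,-13.2,1.2,0,4,-13.2,1.2,0]
}}

```text
t: 4.92
tcp_pos: [0.4841, -0.0481, 0.1021]
orientation: [[-0.001, 0.459, 0.889], [0.0, 0.889, -0.459], [-1.0, -0.0, -0.001]]
contact_force: [-0.5, -0.1, -0.1]
gripper_width: 0.0
```

Run:
```python
from g import *
to(Wc-.008*X+[0,0,.093])
```

```text
t 4.925 tcp [ 0.4841 -0.0481  0.1021] F [-0.55 -0.09 -0.13] g 0.00014026361686876037
shift cm [0.91 0.11 0.14]
yaw z -27.298185759455926
rel switch -0.0017 -0.1316
rel wheel -0.0094 -0.0011
```

Request:
{"name": "carry_out", "arguments": {
  "steps": [0.4,0.1,0.1,0,0.8,0.1,0.1,0,0.8,0.1,0.1,0]
}}

```text
t: 5.3
tcp_pos: [0.4853, -0.0477, 0.0941]
orientation: [[-0.0, 0.459, 0.889], [0.0, 0.889, -0.459], [-1.0, -0.0, -0.0]]
contact_force: [-0.9, -0.1, 0.6]
gripper_width: -0.003
```

Request:
{"name": "carry_out", "arguments": {
  "steps": [0.1,0,0,0,0.1,0,0,0]
}}

```text
t: 5.55
tcp_pos: [0.4854, -0.0479, 0.0933]
orientation: [[0.0, 0.459, 0.888], [0.0, 0.888, -0.459], [-1.0, 0.0, 0.0]]
contact_force: [-0.5, 0.3, 0.8]
gripper_width: -0.001
```

Request:
{"name": "carry_out", "arguments": {
  "steps": [0.1,0,0,0,0.1,0,0,0,0.1,0,0,0]
}}

```text
t: 5.92
tcp_pos: [0.4859, -0.048, 0.0929]
orientation: [[0.001, 0.459, 0.888], [-0.0, 0.888, -0.459], [-1.0, 0.0, 0.001]]
contact_force: [0.2, -0.4, 5.7]
gripper_width: -0.0
```

Request:
{"name": "carry_out", "arguments": {
  "steps": [0.04,0,0,0,0.04,0,0.2,0,0.04,0,0.4,0,0.04,0,0.6,0,0.04,0,0.8,0,0.04,0,0.8,0]
}}

```text
t: 6.68
tcp_pos: [0.4937, -0.052, 0.0929]
orientation: [[0.003, 0.459, 0.889], [-0.001, 0.889, -0.459], [-1.0, 0.001, 0.003]]
contact_force: [-0.6, -1.7, 7.7]
gripper_width: 0.002
```

Run:
```python
from g import *
to(Wc+.008*X+[0,0,.0925])
c=cap('side','s4');a=c['image'][:,:,::-1][215:295,225:321];cv2.imwrite('pics/s4z.png',cv2.resize(a,None,fx=7,fy=7,interpolation=2))
```

```text
t 6.675 tcp [ 0.4937 -0.052   0.0929] F [-0.58 -1.72  7.71] g 0.0016925445900509285
shift cm [0.04 0.02 0.72]
yaw z -27.301014626442402
rel switch 0.0086 -0.1307
rel wheel 0.0008 -0.0002
```

View pics/s4z.png

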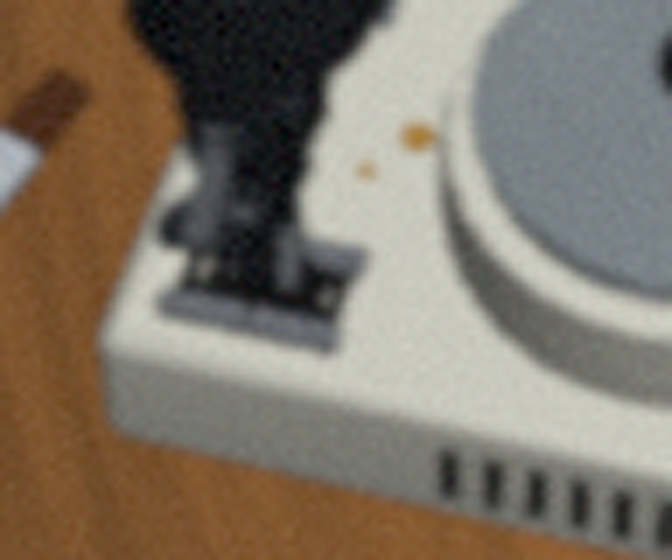

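The rear bar has gone from about (269,255) to (271.4,257), so the wheel is turning with the finger. I'll draw the rest.

Request:
{"name": "carry_out", "arguments": {
  "steps": [0.0,0,0.2,0,0.0,0,0.4,0,0,0,0.6,0,0,0,0.8,0,0,0,0.8,0]
}}

```text
t: 7.35
tcp_pos: [0.5005, -0.0555, 0.0928]
orientation: [[0.002, 0.459, 0.889], [-0.001, 0.889, -0.459], [-1.0, 0.0, 0.002]]
contact_force: [-0.2, -0.8, 7.1]
gripper_width: 0.003
```

Run:
```python
from g import *
to(Wc+.008*X+[0,0,.0925])
c=cap('side','s5');a=c['image'][:,:,::-1][215:295,225:321];cv2.imwrite('pics/s5z.png',cv2.resize(a,None,fx=7,fy=7,interpolation=2))
```

```text
t 7.35 tcp [ 0.5005 -0.0555  0.0928] F [-0.2  -0.82  7.06] g 0.0030335093227174307
shift cm [ 0.02  0.02 -0.05]
yaw z -27.313717746300014
rel switch 0.0162 -0.1307
rel wheel 0.0085 -0.0002
```

View pics/s5z.png

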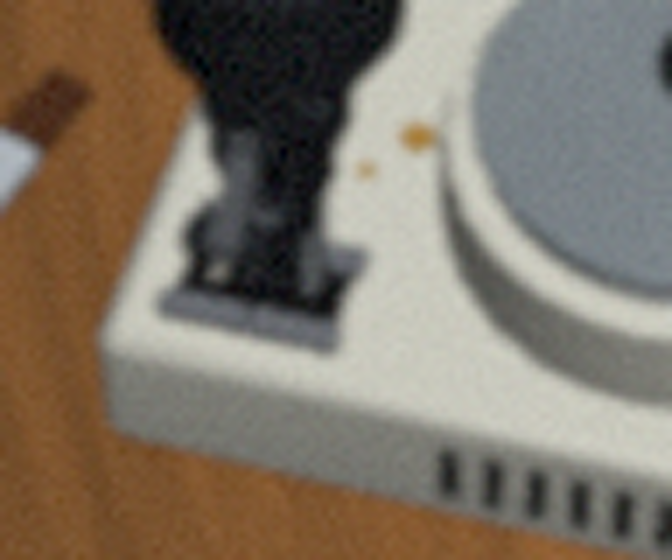

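The old rear bar is out of sight and a new bar shows at the front, about (215,270) in the zoom. I'll lift clear and check.

Request:
{"name": "carry_out", "arguments": {
  "steps": [-1,0,0,0,-6,0,0,0,-12,0,0,0,-14,0,0,0,-14,0,0,0]
}}

```text
t: 8.02
tcp_pos: [0.5003, -0.0552, 0.2336]
orientation: [[0.004, 0.459, 0.888], [-0.0, 0.888, -0.459], [-1.0, 0.001, 0.004]]
contact_force: [-0.1, -0.2, -1.2]
gripper_width: 0.004
```

Request:
{"name": "carry_out", "arguments": {
  "steps": [0,0,-6,0,0,0,-12,0,0,0,-18,0,0,0,-18,0,0,0,-18,0]
}}

```text
t: 8.65
tcp_pos: [0.3398, 0.0274, 0.2313]
orientation: [[-0.0, 0.458, 0.889], [-0.0, 0.889, -0.458], [-1.0, -0.0, -0.0]]
contact_force: [0.7, 0.2, -0.3]
gripper_width: -0.001
```

Run:
```python
from g import *
to(Wc)
f=lambda a,r:cv2.resize(a[:,:,::-1][r[0]:r[1],r[2]:r[3]],None,fx=8,fy=8,interpolation=2)
r=(200,270,240,290)
c=cap('side','s6');o=np.load('pics/side0.npz')
cv2.imwrite('pics/s6z.png',np.hstack([f(o['image'],r),f(c['image'],r)]))
d=cap('top','t6');o=np.load('pics/top0.npz');r=(200,255,315,365)
cv2.imwrite('pics/t6z.png',np.hstack([f(o['image'],r),f(d['image'],r)]))
```

```text
t 8.65 tcp [0.3398 0.0274 0.2313] F [ 0.7   0.2  -0.26] g -0.001305633593058314
shift cm [2.312e+01 2.000e-02 1.724e+01]
yaw z -27.28939452142194
rel switch -0.1647 -0.1308
rel wheel -0.1724 -0.0002
```

View pics/s6z.png

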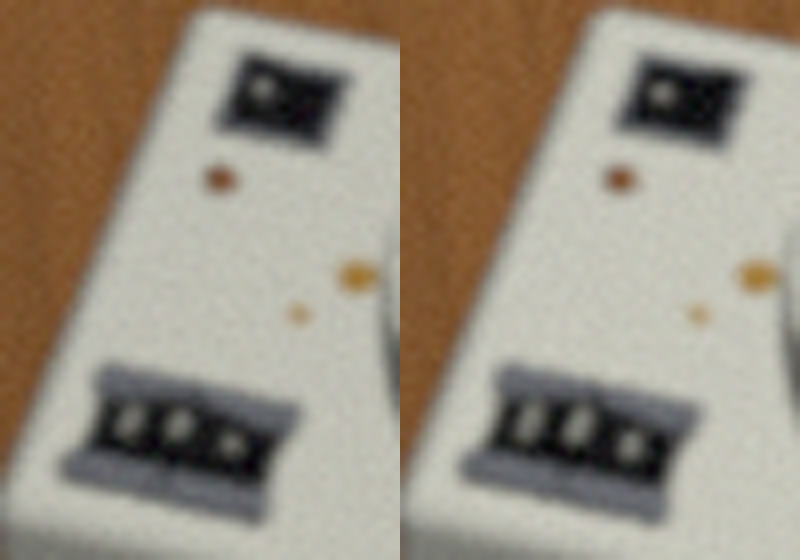

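View pics/t6z.png

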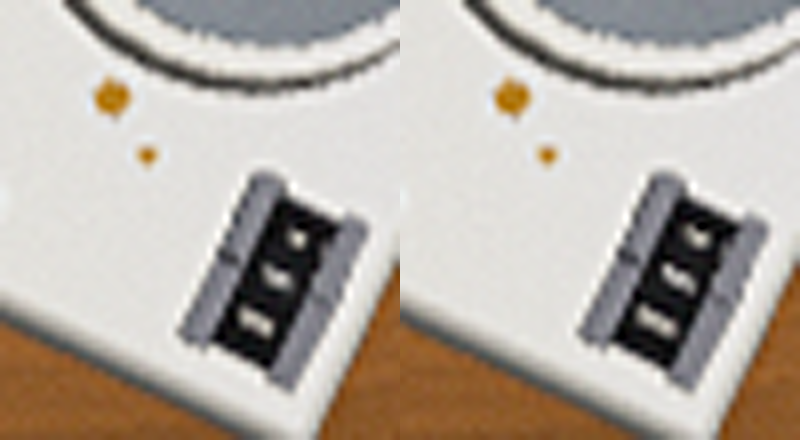

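The bars sit in the same places but each is wider, so the wheel moved one click, and the warmer hasn't shifted. One numeric check of the rocker dot before handing in.

Run:
```python
from g import *
def dot(c,r):
    a=c['image'].astype(float).mean(2)[r[0]:r[1],r[2]:r[3]]; w=np.clip(a-90,0,None)**1; y,x=np.mgrid[r[0]:r[1],r[2]:r[3]]
    return np.array([(w*x).sum()/w.sum(),(w*y).sum()/w.sum()])
for n,a,b,r in(('side','side0','s6',(209,214,270,276)),('top','top0','t6',(214,221,298,305))):
    A,B=np.load(f'pics/{a}.npz'),np.load(f'pics/{b}.npz')
    e=proj(B,P-.011*X+[0,0,.0645])-proj(B,P-.0102*X+[0,0,.0688])
    print(n,'measured',dot(B,r)-dot(A,r),'expected',e)
f=lambda a:cv2.resize(cv2.imread('pics/'+a+'.png')[200:230,288:318],None,fx=12,fy=12,interpolation=2)
cv2.imwrite('pics/t6s.png',np.hstack([f('top0'),f('t6')]))
```

```text
side measured [0.17077799 0.83870968] expected [-0.29159261  1.11710719]
top measured [-0.03863959  0.11749303] expected [-0.14956757  0.45783777]
```

View pics/t6s.png

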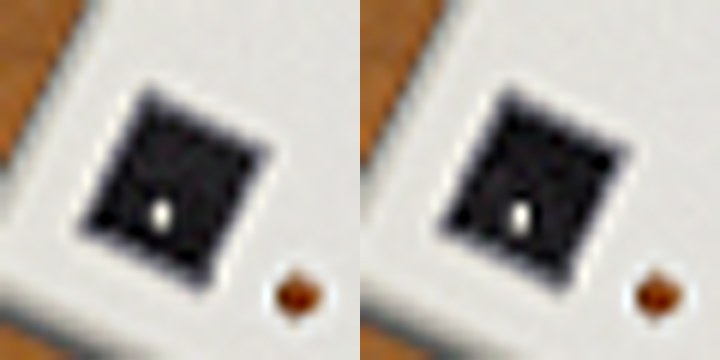

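```bash
python3 -c "
from plant import ctrl
print(ctrl.close_job())"
```

```text
the job is handed in; nothing more can be done
None
```

The glue warmer's rocker is pressed on and its thermostat wheel is rolled up one click. I handed the job in at about 8.7 s with the arm well clear of everything. The hand-in gives no verdict, so what follows rests on my own checks.

- **Rocker:** I pressed its front half with the shut fingertips. They met a firm, level surface at about 64.5 mm and pushed to about 10 N. In the side view the dot on the front half dropped 0.84 px, against roughly 1.1 px expected. In the top view it moved 0.12 px the right way, against about 0.46 px expected. That is too small a shift to confirm much, so the contact height is the main evidence.
- **Wheel:** I pressed on the top at about 7 N and drew it 16 mm towards the can. Afterwards the bars stood in the same places at the index lines, each one wider than before, so it rests one click up.
- **Everything else:** the warmer showed no visible shift in either view. I saw no sign that the lid or the things around it had moved, but I did not measure them.

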